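Park a ratchet press: let its ram down onto a wood block

ROBOT

A 7-joint arm with a two-finger parallel gripper is mounted at the origin on a cart in front of the work surface, level with it; the furniture and walls round the work are solid. World frame = base frame: x ahead of the robot, y to its left, z up, the work surface at z = 0. Lengths are in m, angles in rad, forces in N, time in s.
With the tool pointing down it reaches from about 0.4 to 0.925 m from the base axis. Payload 4.1 kg.
Tool frame: the origin (TCP) lies at the very end of the fingers, on their centre line; the grasp point (between the pads) lies bot.grasp_offset behind it (bot.grasp_offset is the distance from the TCP to the grasp point, in m); z points along the fingers, y is the line along which they close (so a half turn about z gives the same grasp; the last joint's range is limited). The gripper opens to 85 mm and grips with 20 to 120 N. Pads are 22 mm wide; open, the fingers measure 114 mm over their backs; the gripper's body (76 mm by 85 mm) begins 54 mm behind the grasp point. The pads swing forward as they close: fully open they stand 13 mm farther back than shut.
Start: joints at [1.162, 0.398, 0.045, 1.537, -0.019, 1.207, -0.051], TCP at [0.198, -0.619, 0.199] pointing down, gripper open.
Joint ranges: [-2.82, 2.82], [-0.49, 2.23], [-1.37, 1.46], [0, 2.46], [-1.36, 4.5], [0.23, 2], [-2.94, 2.94]. Speed limits (rad/s): [2.57, 2.57, 3.14, 3.14, 3.14, 3.14, 3.14].

INTERFACE

Orientations are given as a rotation vector (axis times angle).
In Python, from workcell import bot gives the robot as it stands. Calls block until the motion is done:
- bot.goto(position, orientation): joint-space move of the TCP to a pose.
- bot.line_to(position, orientation=None, v=0.15, contact_N=None): straight line of the TCP; orientation=None keeps the orientation; v is the mean speed in m/s. With contact_N (N) it stops when the force on the tool has changed by that much, and returns True; else False.
- bot.movej(angles): joint-space move.
- bot.grip(opening, f_grip=None): finger opening in m; f_grip is the grip in N (None keeps the last); returns when the fingers have stopped.
- bot.pause(seconds).
- bot.ik(position, orientation): joint angles nearest the present ones, or None.
- bot.get_image(name): name is "scene" or "top" or "wrist"; returns a dict with "frame" (420x560x3 uint8, red, green, blue), "fovy" (degrees; the focal length in pixels is half the picture's height over the tangent of half this angle, whatever the lens; pixels are square), "cx", "cy" (the principal point, pixels), "k1" (the pictures are not rectified: a ray, as slopes to the right and down, at radius r is drawn at 1 + k1 r^2 times it, then the intrinsics apply), "xyz" and "orientation" of the camera in the world. Camera axes: x right, y down, z forward; pixel columns grow to the right and rows downward; lengths in m; the calibration is good to about 2 mm. A picture is of the moment at which its call begins. There is no depth.
A pose or a line that the arm cannot do raises bot.Unreachable and nothing moves.
- bot.finish_job(): hands the job in; it is judged then, once.
Readings, each from a call of its own:
- bot.get_t(): time.
- bot.get_joints(): joint angles.
- bot.get_dq(): joint speeds.
- bot.get_tau(): joint torques, N m.
- bot.get_tool_pos(): TCP position.
- bot.get_ee_rot(): TCP orientation.
- bot.get_ft_force(): force on the tool from outside, world axes, zero at the start.
- bot.get_ft_torque(): the same for the moment, N m.
- bot.get_gripper_width(): finger opening in m.
- bot.get_grip_force(): force on a finger pad.
Only numpy, scipy, OpenCV 4.12 (cv2) and the standard library are available. Lean on these libraries where they do the work, as an engineer would, in place of code of your own. Each camera call takes 0.05 s, during which the arm holds its last target. There are 200 camera calls.

TASK

Park the small bench press for the night: lay the long plain hardwood block flat on its bed so that the raised ram will come down on the middle of the block's width. Then press down the thumb stud on the pawl's tail to hold the pawl clear of the ratchet wheel and let the ram sink until it rests on the block, and let the pawl drop back into the teeth. The pawl is a light part, so press it only gently against its rubber stop, never hard, and leave the other things on the bench alone.

Things in the scene. Friction and masses are not known exactly. Their poses are not given: they have to be found in the camera images.
- press: Grey ratchet arbor press, fixed. Origin on the bench under the ram's axis; x to its back (column), y to its left. Base 236 x 120 mm, x -110 to +126; bed y -48 to +48, x -110 to +56; column front at x +60. Head x -38 to +116, y -33 to +33, z 130 to 212; ram's crosshead x -15 to +93, up to z 294. Ratchet wheel, 68 mm, on the right at x +28, y -57, z 175; handwheel, 107 mm, left at y +55 to +98.
- bed (a point): Point on the top face of the press's bed directly under the ram's axis, 34 mm above the bench; axes as the press's.
- ram_foot (a point): Centre of the underside of the ram's round foot (32 mm across, steel). Moves straight up and down with the ram over the point bed.
- ram (a joint): How far the ram is down, m: 0 = up (foot 85 mm above the bed), 0.059 = foot on the 26 mm hardwood block, 0.068 = lowest. It is geared to the ratchet wheel, 4.7 mm a tooth. Its weight (about 0.75 kg) pulls it down, an oil dashpot slows it: 10 to 30 mm/s while the pawl is held clear; let go, the pawl stops it at the next tooth. At the start 0.015 to 0.037, held by the pawl.
- pawl_nose (a point): Lower tip of the pawl's nose, at x +28, y -57 of the press on top of the ratchet wheel, 45 mm behind the pawl's pivot. Fully down between the teeth it is 204.7 mm above the bench; it clears the tooth tips at 209 mm and with the pawl on its stop it is at 209.5 mm. Let go, a light spring and the loaded tooth pull it down.
- pawl_tail (a point): Top of the boss at the pawl's tail, 206 mm up at x -44, y -57 of the press, 27 mm ahead of the pivot; free above. A knurled thumb stud (15 mm across, domed) is screwed into it and tops it by 6 to 12 mm as last set (not measured: find it by touch). From touch, 2.7 mm down clears the teeth, 3 mm meets the rubber stop. 3 to 6 N starts it, 1 to 2 N holds it; over 12 N bends the pawl, 6 to 8 N is safe.
- block: Plain hardwood block 50 x 230 x 26 mm (own x, y, z), a hanging hole near one end (not the drilled block by the tool pot), about 0.2 kg, flat on the bench right of the press, its length roughly away from the robot. Origin: centre of its underside. Grasp across the 50 mm; gripped 85 mm from its middle, the far end reaches in under the ram while the hand stays in front of the press.
- jar: Bystander: small glass jar with a black lid, 44 mm across, 64 mm high, origin under its centre. Leave alone.
- brush: Bystander: brush with brass bristles, 155 x 15 x 21 mm, origin under its centre. Leave alone.
- cutters: Bystander: side cutters lying flat, 120 x 45 x 12 mm, origin under their centre. Leave alone.
- box_matches: Bystander: matchbox 36 x 55 x 15 mm, origin under its centre. Leave alone.
- lens: Bystander: folding loupe 25 x 41 x 8 mm, origin under its centre. Leave alone.

How it is judged:
By the outcome, as a careful person would: the job done as asked, in the order asked, and still so for the second after the job is handed in, with the robot touching nothing.
It also fails if it takes over 58 s, if anything falls off the work surface, if the arm or the gripper's body presses on something with over 40 N, if the wrist force passes 120 N, or if a joint passes its speed limit or range.

## Working session

There is one attempt and no reset: what is moved stays moved. The work goes in short steps, each a Python script; the robot and the scene stay as the last script left them, time stands still between calls to the robot, and variables do not carry over. Pictures are saved under pics/ and viewed, at most 10 in all, crops included, and the job is handed in when it is done.

```bash
mkdir -p pics; ls; cat > h.py <<'E'
import numpy as np, cv2
from scipy.spatial.transform import Rotation as R
from workcell import bot
def K(im):
    h,w=im["frame"].shape[:2]; f=h/2/np.tan(np.radians(im["fovy"])/2)
    return f
def ray(im,u,v):
    f=K(im); d=np.array([(u-im["cx"])/f,(v-im["cy"])/f]); s=d.copy()
    for _ in range(30): s=d/(1+im["k1"]*(s@s))
    return R.from_rotvec(im["orientation"]).apply([s[0],s[1],1.])
def at_z(im,u,v,z):
    r=ray(im,u,v); p=np.array(im["xyz"]); return p+r*(z-p[2])/r[2]
def proj(im,P):
    c=R.from_rotvec(im["orientation"]).inv().apply(np.atleast_2d(P)-im["xyz"])
    s=c[:,:2]/c[:,2:]; s=s*(1+im["k1"]*(s**2).sum(1,keepdims=True))
    return s*K(im)+[im["cx"],im["cy"]]
def snap(name,fn):
    im=bot.get_image(name); cv2.imwrite(f"pics/{fn}.png",im["frame"][:,:,::-1])
    np.save(f"pics/{fn}.npy",im,allow_pickle=True); return im
def load(fn): return np.load(f"pics/{fn}.npy",allow_pickle=True).item()
E
python3 - <<'E'
from h import *
for n in ["scene","top"]:
    im=snap(n,n+"0"); print({k:v for k,v in im.items() if k!="frame"})
print(bot.get_t(),bot.get_tool_pos(),bot.get_ee_rot(),bot.grasp_offset)
E
```

```text
pics
{'fovy': 44.13140922941149, 'cx': 284.2757218922804, 'cy': 213.43033123448527, 'k1': -0.03472648491404228, 'xyz': array([0.0584814 , 0.59500014, 0.85505259]), 'orientation': array([-0.7216583 ,  2.53144152, -1.26887669])}
{'fovy': 54.71915679197149, 'cx': 280.4713524062919, 'cy': 204.64416349724792, 'k1': -0.11087988984882476, 'xyz': array([ 0.33087044, -0.18352582,  1.18181734]), 'orientation': array([-2.13021835,  2.14216925, -0.22205216])}
0.1 [ 0.1979868  -0.61845299  0.19835856] [-3.10223914e+00 -4.84550452e-01  5.78173966e-04] 0.0187
```

View pics/scene0.png

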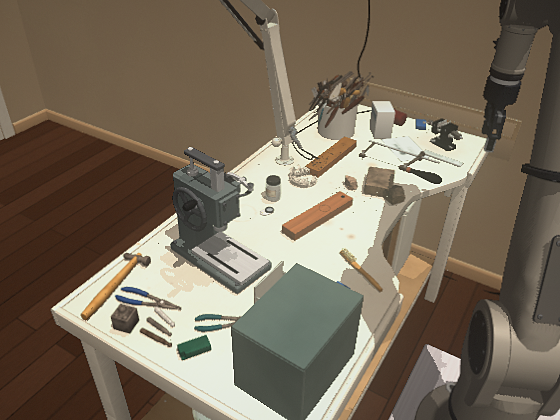

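View pics/top0.png

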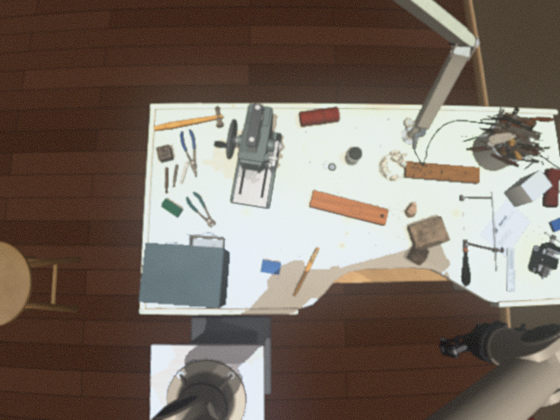

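The scene view shows the press at about (215,215), the plain block at (318,215) and the drilled block at (332,156). In the top view the press is at (255,155), the plain block at (348,207), the jar at (354,155), the loupe at (332,167) and the brush at (307,270). Next I'll zoom in on the top view.

```bash
python3 - <<'E'
from h import *
im=load("top0")
c=im["frame"][90:230,215:400,::-1]; c=cv2.resize(c,None,fx=4.2,fy=4.2,interpolation=cv2.INTER_CUBIC); print(c.shape); cv2.imwrite("pics/c1.png",c)
for u,v,z in [(312,192,.026),(387,224,.026),(255,155,.2),(250,207,.034),(354,155,.06),(205,395,0)]: print(at_z(im,u,v,z))
s=load("scene0"); c=s["frame"][140:295,165:365,::-1]; c=cv2.resize(c,None,fx=3.8,fy=3.8,interpolation=cv2.INTER_CUBIC);cv2.imwrite("pics/c2.png",c)
# red-brown block segmentation
f=im["frame"].astype(int); m=((f[...,0]-f[...,2]>50)).astype(np.uint8); m[:185]=0;m[230:]=0;m[:,:300]=0;m[:,395:]=0
k=max(cv2.findContours(m,0,1)[0],key=cv2.contourArea); print(cv2.minAreaRect(k)); b=cv2.boxPoints(cv2.minAreaRect(k)); 
P=np.array([at_z(im,*q,.026) for q in b]);print(P,np.linalg.norm(np.diff(P,axis=0),axis=1))
E
```

```text
(588, 777, 3)
[ 0.58223875 -0.30474608  0.026     ]
[ 0.48657628 -0.52228653  0.026     ]
[ 0.64018774 -0.14475715  0.2       ]
[ 0.53691626 -0.12454928  0.034     ]
[ 0.68468027 -0.42634065  0.06      ]
[0.01015956 0.00194788 0.        ]
((348.774169921875, 207.50125122070312), (77.86316680908203, 16.853252410888672), 14.300277709960938)
[[ 0.54054679 -0.29499005  0.026     ]
 [ 0.58905764 -0.30821826  0.026     ]
 [ 0.53104666 -0.52945669  0.026     ]
 [ 0.48286806 -0.51440519  0.026     ]] [0.05028208 0.22871755 0.050475  ]
```

View pics/c1.png

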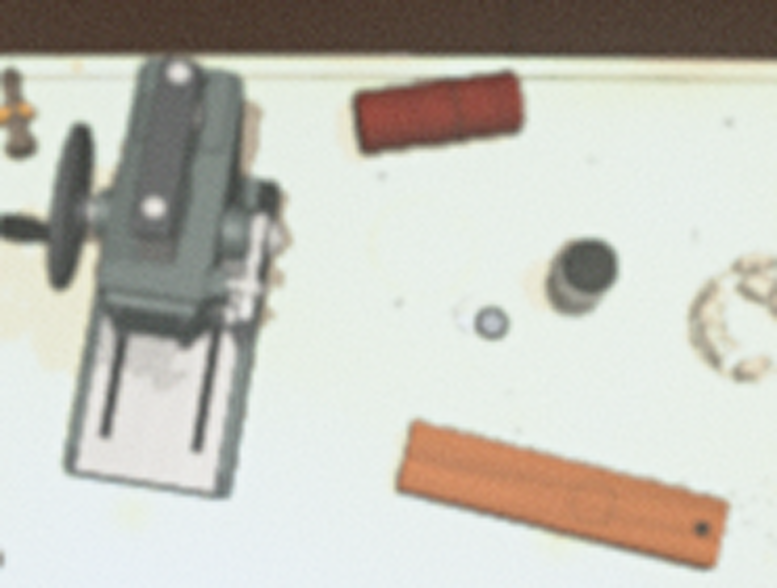

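View pics/c2.png

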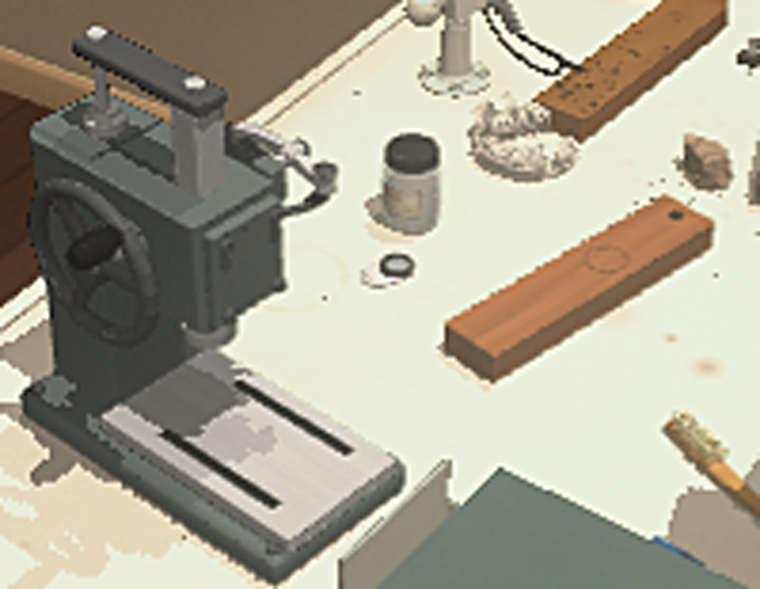

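```bash
cat > fit.py <<'E'
from h import *
from scipy.optimize import least_squares
t=load("top0"); s=load("scene0")
T=[((75,463),(-110,48,34)),((219,487),(-110,-48,34)),((143,62),(116,33,212)),((243,76),(116,-33,212))]
S=[((290,547),(-110,48,34)),((392,466),(-110,-48,34)),((104,411),(56,48,34)),((32,128),(116,33,212))]
tp=lambda q:np.array(q)/4.2+[215-.4,90-.4]; sp=lambda q:np.array(q)/3.8+[165-.4,140-.4]
def W(p,m): return R.from_euler('z',p[2]).apply(np.array(m,float)/1000)+[p[0],p[1],0]
def res(p): return np.concatenate([proj(t,W(p,[m for _,m in T]))-[tp(q) for q,_ in T], proj(s,W(p,[m for _,m in S]))-[sp(q) for q,_ in S]]).ravel()
r=least_squares(res,[.64,-.14,-.15],loss='soft_l1'); p=r.x; print(p,np.round(r.fun.reshape(-1,2),1))
np.save("press.npy",p)
def box(x0,x1,y0,y1,z0,z1):
    c=[(x,y,z) for x in(x0,x1) for y in(y0,y1) for z in(z0,z1)]
    return [(a,b) for i,a in enumerate(c) for b in c[i+1:] if sum(u!=v for u,v in zip(a,b))==1]
E_=box(-110,126,-60,60,0,20)+box(-110,56,-48,48,34,34.01)+box(-38,116,-33,33,130,212)
out=[]
for im,o,sc,w,h in[(t,(215,70),4,100,145),(s,(165,150),4,100,145)]:
    c=cv2.resize(im["frame"][o[1]:o[1]+h,o[0]:o[0]+w,::-1],None,fx=sc,fy=sc,interpolation=cv2.INTER_CUBIC)
    for a,b in E_:
        q=((proj(im,W(p,[a,b]))-o)*sc+sc/2).astype(int); cv2.line(c,q[0].tolist(),q[1].tolist(),(0,0,255),1)
    q=((proj(im,W(p,[(-44,-57,206),(28,-57,209)]))-o)*sc+sc/2).astype(int)
    for a in q: cv2.circle(c,a.tolist(),4,(0,255,0),1)
    out.append(c)
cv2.imwrite("pics/fit.png",np.hstack(out))
print("bed",W(p,[(0,0,34)]),"tail",W(p,[(-44,-57,206)]))
E
python3 fit.py
```

```text
[ 0.65462697 -0.14018612 -0.17841303] [[-0.2  1.1]
 [-1.6  1.1]
 [ 0.1 -0.9]
 [ 1.6  0. ]
 [-0.6 -1.7]
 [ 1.7 -1.7]
 [-0.5  0.7]
 [-0.5  0.9]]
bed [[ 0.65462697 -0.14018612  0.034     ]] tail [[ 0.60120973 -0.18847274  0.206     ]]
```

View pics/fit.png

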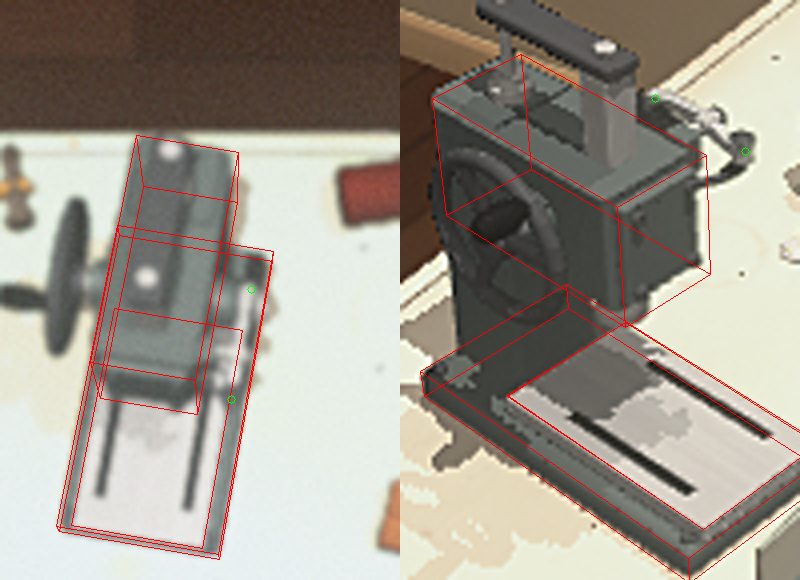

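The press fit holds to about 2 px, and the stud circle lands on the pawl tail in both views. Next I'll check the box and panel in front of the press, and the IK.

```bash
cat > geo.py <<'E'
from h import *
p=np.load("press.npy"); yaw=p[2]
def W(x,y,z): return R.from_euler('z',yaw).apply([x,y,0])+[p[0],p[1],z]
def down(az): return (R.from_euler('z',az)*R.from_euler('x',np.pi)).as_rotvec()
C=np.array([.5359,-.4118]); ad=np.arctan2(.2212,.0579); d=np.array([np.cos(ad),np.sin(ad)])
E
python3 - <<'E'
from geo import *
t=load("top0"); s=load("scene0")
print("box bottom scene",[at_z(s,*q,0)[:2].round(3) for q in [(300,415),(355,345),(237,375)]])
for z in (.1,.15,.2,.25): print(z,"top",[at_z(t,*q,z)[:2].round(3) for q in [(228,245),(228,307),(146,243)]],"scene",[at_z(s,*q,z)[:2].round(3) for q in [(296,264),(363,292),(233,325)]])
print("panel",at_z(s,255,303,0),at_z(s,284,262,.0),at_z(t,190,236,0),at_z(t,225,236,0))
for az in (ad,ad-np.pi): print("grasp",bot.ik([*(C-.085*d),.004],down(az)))
for az in (yaw,yaw+np.pi): print("place",[None if (q:=bot.ik(W(-.163,y,.04),down(az))) is None else np.round(q,2) for y in (-.2,0)])
q=bot.ik(W(-.044,-.057,.25),down(yaw));print("stud",q)
E
```

```text
box bottom scene [array([0.288, 0.121]), array([ 0.271, -0.077]), array([0.435, 0.112])]
0.1 top [array([ 0.422, -0.07 ]), array([ 0.261, -0.072]), array([0.428, 0.151])] scene [array([ 0.446, -0.128]), array([ 0.289, -0.129]), array([0.461, 0.082])]
0.15 top [array([ 0.418, -0.075]), array([ 0.264, -0.077]), array([0.423, 0.135])] scene [array([ 0.42, -0.08]), array([ 0.274, -0.081]), array([0.434, 0.116])]
0.2 top [array([ 0.414, -0.08 ]), array([ 0.267, -0.082]), array([0.419, 0.12 ])] scene [array([ 0.394, -0.032]), array([ 0.259, -0.033]), array([0.408, 0.15 ])]
0.25 top [array([ 0.41 , -0.086]), array([ 0.27 , -0.087]), array([0.414, 0.104])] scene [array([0.369, 0.016]), array([0.243, 0.015]), array([0.381, 0.184])]
panel [ 5.09828728e-01 -6.41344689e-02 -1.11022302e-16] [ 5.25143823e-01 -2.14081479e-01  1.11022302e-16] [0.45747164 0.05232464 0.        ] [ 0.45725527 -0.05025353  0.        ]
grasp [ 0.8449146   0.69193558 -0.2089633   1.52663217  0.16460339  0.94030097
  0.32942883]
grasp [ 0.47393384  0.71832742  0.3510851   1.53890025 -0.2851139   0.93520237
 -2.48232229]
place [array([ 0.56,  0.4 , -0.06,  1.93,  0.03,  0.82, -1.26]), array([ 0.37,  0.34, -0.28,  2.03,  0.13,  0.79, -1.73])]
place [array([ 0.95,  0.45, -0.54,  1.91,  0.3 ,  0.86,  1.65]), array([ 0.67,  0.39, -0.64,  2.02,  0.32,  0.83,  1.24])]
stud [ 0.40181964  0.337268   -0.21948648  1.51308416  0.07485422  1.29947648
 -1.57496867]
```

```bash
python3 - <<'E'
from geo import *
t=load("top0"); s=load("scene0")
for z in (0,.03,.05,.07,.09,.11): print(z,"scene",[at_z(s,*q,z)[:2].round(3) for q in [(254.5,287.4),(283.4,261.8)]],"top",[at_z(t,*q,z)[:2].round(3) for q in [(190,236),(225,236)]])
print("grasp",W(-.158,0,0),W(-.158,.057,0))
a=cv2.resize(t["frame"][215:265,170:270,::-1],None,fx=7.8,fy=5.9*1.0,interpolation=cv2.INTER_CUBIC)
b=cv2.resize(s["frame"][250:320,225:365,::-1],(780,300),interpolation=cv2.INTER_CUBIC)
cv2.imwrite("pics/p.png",np.vstack([a,b]))
E
```

```text
0 scene [array([ 0.538, -0.104]), array([ 0.527, -0.214])] top [array([0.457, 0.052]), array([ 0.457, -0.05 ])]
0.03 scene [array([ 0.521, -0.079]), array([ 0.51 , -0.186])] top [array([0.454, 0.046]), array([ 0.454, -0.054])]
0.05 scene [array([ 0.51 , -0.063]), array([ 0.499, -0.167])] top [array([0.452, 0.042]), array([ 0.452, -0.056])]
0.07 scene [array([ 0.498, -0.047]), array([ 0.488, -0.148])] top [array([0.45 , 0.038]), array([ 0.45 , -0.058])]
0.09 scene [array([ 0.487, -0.03 ]), array([ 0.477, -0.129])] top [array([0.448, 0.034]), array([ 0.448, -0.06 ])]
0.11 scene [array([ 0.476, -0.014]), array([ 0.467, -0.11 ])] top [array([0.446, 0.03 ]), array([ 0.445, -0.063])]
grasp [ 0.49913498 -0.11214618  0.        ] [ 0.50925065 -0.05605096  0.        ]
```

View pics/p.png

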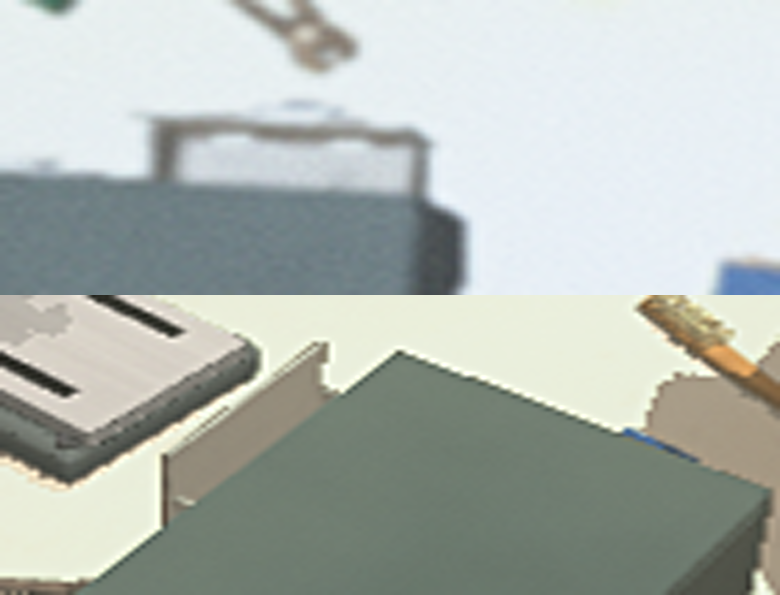

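The box and its upright panel reach x≈0.45, y≥-0.08, z≈0.155, which leaves about 2 cm beside the hand at the placing pose. Now I'll grasp the block near the end with the hole.

```bash
python3 - <<'E'
from geo import *
g=C-.085*d
bot.goto([*g,.10],down(ad)); print(bot.get_t())
bot.line_to([*g,.004],v=.12,contact_N=15)
print(bot.get_tool_pos(),bot.get_ft_force()); bot.grip(.03,90)
print(bot.get_gripper_width(),bot.get_grip_force(),bot.get_t())
bot.line_to([*g,.13],v=.15); print(bot.get_tool_pos(),bot.get_ft_force(),bot.get_ft_torque())
bot.goto(W(-.157,-.2,.13),down(yaw)); print(bot.get_tool_pos(),bot.get_t(),bot.get_gripper_width())
snap("wrist","w1"); snap("scene","s1"); snap("top","t1")
a=load("w1")["frame"];b=load("s1")["frame"][100:310,150:430]
cv2.imwrite("pics/v1.png",np.hstack([cv2.resize(a,(400,300)),cv2.resize(b,(400,300))])[:,:,::-1])
E
```

```text
1.4333
[ 0.5150751  -0.49463918  0.00497753] [ 1.10081499 -0.06172582  0.38657464]
0.030002977399258987 0.0 2.9583
[ 0.5136619  -0.49343285  0.12869382] [-1.81917506  0.32152399 -1.00709861] [ 0.00270652 -0.0633421  -0.03400322]
[ 0.46467839 -0.30944828  0.12973207] 5.3583 0.02985696082252348
```

View pics/v1.png

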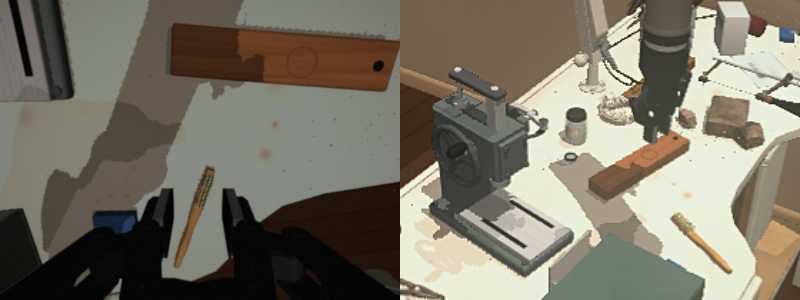

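The grasp missed: the fingers closed to 30 mm with no grip force. The wrist view shows the block still lying at about (235..548, 35..125) in full-frame pixels. I'll re-measure it in the wrist and scene pictures.

```bash
python3 - <<'E'
from geo import *
for n in ("w1","t1","s1"):
    im=load(n); f=im["frame"].astype(int); 
    m=((f[...,0]-f[...,2]>30)&(f[...,0]>1.6*f[...,2])).astype(np.uint8)
    m=cv2.morphologyEx(m,cv2.MORPH_OPEN,np.ones((3,3)))
    n_,l,st,c=cv2.connectedComponentsWithStats(m)
    print(n,im["xyz"].round(3),im["fovy"])
    for i in range(1,n_):
        if st[i,4]>150:
            k=cv2.findContours((l==i).astype(np.uint8),0,1)[0][0]; r=cv2.minAreaRect(k)
            b=cv2.boxPoints(r); P=np.array([at_z(im,*q,.026)[:2] for q in b]); print(np.round(r[0]),np.round(r[1]),P.mean(0).round(3),np.linalg.norm(np.diff(P,axis=0),axis=1).round(3)[:2],P.round(3).tolist())
print(C-.085*d,d)
E
```

```text
w1 [ 0.539 -0.323  0.306] 61.25447055730975
[398.  81.] [319.  73.] [ 0.537 -0.413] [0.049 0.227] [[0.543, -0.293], [0.59, -0.307], [0.533, -0.527], [0.482, -0.526]]
[268. 313.] [ 15. 130.] [ 0.359 -0.282] [0.133 0.013] [[0.304, -0.246], [0.422, -0.306], [0.416, -0.317], [0.296, -0.258]]
t1 [ 0.331 -0.184  1.182] 54.71915679197149
[224. 210.] [419. 449.] [ 0.598 -0.028] [1.567 1.331] [[1.281, 0.77], [1.258, -0.797], [-0.069, -0.681], [-0.078, 0.598]]
[470.  17.] [35.  8.] [ 1.194 -0.864] [0.031 0.14 ] [[1.261, -0.851], [1.268, -0.881], [1.127, -0.877], [1.121, -0.847]]
[319. 116.] [13. 38.] [ 0.819 -0.333] [0.119 0.041] [[0.831, -0.272], [0.849, -0.389], [0.808, -0.393], [0.79, -0.277]]
[185. 122.] [ 6. 63.] [0.8   0.075] [0.191 0.019] [[0.79, 0.171], [0.829, -0.017], [0.81, -0.021], [0.772, 0.166]]
[442. 172.] [73. 15.] [ 0.644 -0.705] [0.047 0.231] [[0.63, -0.586], [0.676, -0.593], [0.659, -0.824], [0.612, -0.815]]
[553. 186.] [10. 35.] [ 0.601 -1.074] [0.115 0.038] [[0.545, -1.045], [0.658, -1.066], [0.657, -1.104], [0.544, -1.082]]
[377. 215.] [18. 16.] [ 0.514 -0.495] [0.048 0.0
[... 1136 characters left out ...]
158, 0.067], [0.185, -0.425], [0.064, -0.416], [0.071, 0.059]]
[366. 275.] [41.  4.] [ 0.328 -0.253] [0.014 0.108] [[0.377, -0.27], [0.376, -0.284], [0.279, -0.236], [0.281, -0.223]]
[421. 313.] [18. 47.] [ 0.182 -0.212] [0.141 0.039] [[0.198, -0.143], [0.202, -0.284], [0.163, -0.279], [0.163, -0.141]]
[388. 372.] [21. 45.] [ 0.183 -0.033] [0.107 0.041] [[0.201, 0.02], [0.205, -0.087], [0.163, -0.085], [0.163, 0.02]]
[147. 404.] [95. 40.] [0.528 0.261] [0.077 0.197] [[0.613, 0.299], [0.635, 0.225], [0.438, 0.226], [0.428, 0.294]]
[370. 409.] [23. 34.] [0.182 0.059] [0.07  0.041] [[0.201, 0.094], [0.202, 0.024], [0.161, 0.025], [0.162, 0.094]]
[ 0.51437605 -0.49402968] [0.25322297 0.96740794]
```

```bash
python3 - <<'E'
from geo import *
T=bot.get_tool_pos(); Ro=R.from_rotvec(bot.get_ee_rot()); print(T,Ro.as_matrix().round(2).tolist(),bot.get_gripper_width(),bot.get_grip_force())
P=[T,T+Ro.apply([0,.015,0]),T+Ro.apply([0,-.015,0])]
out=[]
for n,w in (("w1",None),("s1",None)):
    im=load(n); f=im["frame"][:,:,::-1].copy(); q=proj(im,P); print(n,q.round())
    for a in q.astype(int): cv2.circle(f,a.tolist(),2,(0,255,0),1)
    out.append(f)
o=cv2.resize(out[1][120:240,270:390],(420,420),interpolation=cv2.INTER_CUBIC)
cv2.imwrite("pics/v2.png",cv2.resize(np.hstack([out[0],o]),None,fx=.8,fy=.8))
E
```

```text
[ 0.46467948 -0.30964873  0.1298599 ] [[0.98, -0.18, -0.0], [-0.18, -0.98, -0.0], [-0.0, 0.0, -1.0]] 0.030190585511433048 0.0
w1 [[277. 251.]
 [305. 251.]
 [249. 251.]]
s1 [[328. 208.]
 [332. 205.]
 [324. 210.]]
```

View pics/v2.png

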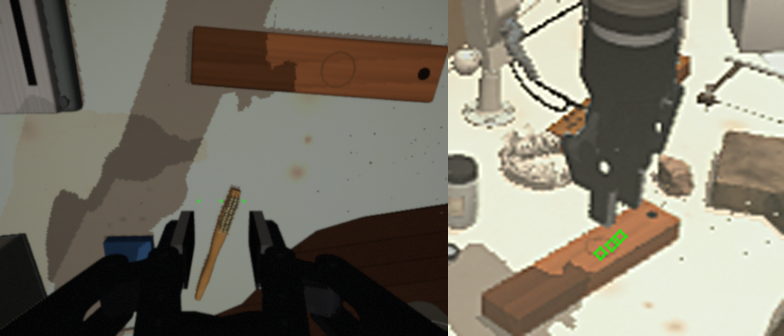

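The projected TCP (green) lies clearly below the real fingertips in both views, so with the fingers open the tips sit higher than I assumed and passed over the block. I'll pre-open to 62 mm, go down until the fingers touch the bench, back off slightly and grip.

```bash
python3 - <<'E'
from geo import *
im=load("w1"); T=bot.get_tool_pos(); Ro=R.from_rotvec(bot.get_ee_rot())
for u,v in ((235,265),(313,265)):
    r=Ro.inv().apply(ray(im,u,v)); o=Ro.inv().apply(im["xyz"]-T); print("tip in tool frame",o-r*o[0]/r[0])
g=C-.085*d
bot.grip(.064); bot.goto([*g,.09],down(ad))
bot.line_to([*g,.03],v=.12,contact_N=12)
hit=bot.line_to([*g,-.02],v=.025,contact_N=5); z=bot.get_tool_pos()[2]; print(hit,z,bot.get_ft_force())
bot.line_to([*g,z+.003],v=.05); bot.grip(.03,90)
print(bot.get_gripper_width(),bot.get_grip_force(),bot.get_tool_pos(),bot.get_ft_force(),bot.get_t())
E
```

```text
tip in tool frame [ 0.         -0.02057378 -0.01678392]
tip in tool frame [ 0.          0.01773804 -0.01672986]
False -0.019809122131154586 [-0.82044142 -0.46692897 -0.66493605]
0.046975865012154415 92.88111090660095 [ 0.51491485 -0.49438494 -0.01583429] [-0.67119718  1.24844356  5.9820006 ] 10.6833
```

Gripped at 93 N. With the block on the bench the tool reads z = -0.016, so I'll use that as the reference. Next I lift, turn and bring it in beside the press.

```bash
python3 - <<'E'
from geo import *
g=C-.085*d; z0=-.0158
bot.line_to([*g,z0+.11],v=.12); print(bot.get_gripper_width(),bot.get_ft_force(),bot.get_ft_torque())
bot.goto(W(-.157,-.2,z0+.11),down(yaw)); print(bot.get_tool_pos(),bot.get_t(),bot.get_gripper_width(),bot.get_grip_force())
bot.line_to(W(-.157,-.2,z0+.034+.016),v=.12)
snap("wrist","w2"); snap("scene","s2"); snap("top","t2")
b=load("s2")["frame"][120:300,160:400]; a=load("w2")["frame"]
cv2.imwrite("pics/v3.png",np.hstack([cv2.resize(a,(400,300)),cv2.resize(b,(400,300))])[:,:,::-1])
E
```

```text
0.047264104172846856 [ 0.11686863 -0.5452718  -2.01801803] [-0.16028761  0.05032868 -0.03104372]
[ 0.46473874 -0.3094438   0.09409911] 13.1583 0.04703809725965398 92.47114062309265
```

View pics/v3.png

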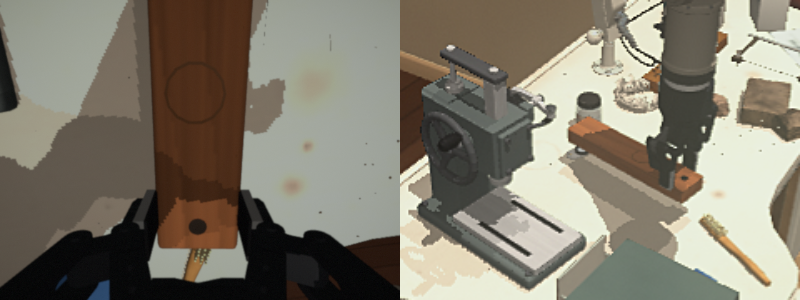

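The block is held and aligned with the press, with the hole at the hand end. I'll slide it in sideways low over the bed and take a brightness profile from the wrist camera to centre it.

```bash
python3 - <<'E'
from geo import *
z0=-.0158
bot.line_to(W(-.157,-.2,z0+.034+.009),v=.1)
print(bot.line_to(W(-.157,0,z0+.034+.009),v=.12,contact_N=8)); print(bot.get_tool_pos(),W(-.157,0,0),bot.get_t(),bot.get_ft_force())
im=snap("wrist","w3")
for x in (-.085,-.095,-.105,-.12):
    ys=np.arange(.075,-.076,-.003)
    for z in (.034,.069):
        q=proj(im,[W(x,y,z) for y in ys]); v=[]
        for a in q:
            u,w=np.round(a).astype(int); v.append(tuple(im["frame"][w,u].tolist()) if 0<=u<560 and 0<=w<420 else None)
        print(x,z,q[0].round(),q[-1].round()); print(" ".join(f"{int(y*1000)}:{c[0]},{c[2]}" for y,c in zip((ys+1e-9).round(3),v) if c))
E
```

```text
False
[ 0.4999166  -0.11321107  0.02718011] [ 0.5001191  -0.11232364  0.        ] 16.025 [ 0.65881045  0.38746961 -1.08496705]
-0.085 0.034 [109. 112.] [439. 111.]
75:160,153 72:160,152 69:161,152 66:160,152 63:161,154 60:161,154 57:161,155 54:69,69 51:86,85 48:149,137 45:158,146 42:160,148 39:158,147 36:50,46 33:26,24 30:39,35 27:66,19 24:81,28 21:77,27 18:59,20 15:77,26 12:77,23 9:76,25 6:77,26 3:79,27 0:77,23 -3:82,28 -6:78,26 -9:72,24 -12:74,25 -15:74,27 -18:79,26 -21:79,27 -24:79,27 -27:79,27 -30:76,26 -33:92,83 -36:100,93 -39:101,94 -42:101,92 -45:97,89 -48:90,90 -51:79,79 -54:156,151 -57:162,157 -60:161,155 -63:160,155 -66:162,155 -69:161,155 -72:160,154 -75:160,154
-0.085 0.069 [ 65. 114.] [482. 113.]
75:158,149 72:158,151 69:159,151 66:159,152 63:159,152 60:159,152 57:160,153 54:160,152 51:162,154 48:160,154 45:161,154 42:75,75 39:84,81 36:158,145 33:161,148 30:156,144 27:102,94 24:69,63 21:71,24 18:82,29 15:65,24 12:77,26 9:78,26 6:75,25 3:78,26 0:79,28 -3:80,26 -6:75,24 -9:75,24 -12:74,26 -15:81,27 -18:77,26 -21:79,26 -24:76,25 -27:103,95 -30:102,94 -33:100,93 -36:98,90 -3
[... 2827 characters left out ...]
9 -48:124,99 -51:161,156 -54:164,159 -57:164,160 -60:163,159 -63:163,159 -66:162,158 -69:162,160 -72:162,158 -75:162,158
-0.12 0.069 [ 82. 207.] [466. 207.]
75:160,134 72:161,134 69:161,134 66:160,133 63:161,135 60:162,136 57:162,135 54:162,136 51:162,135 48:163,136 45:164,137 42:163,137 39:163,137 36:163,139 33:164,139 30:164,140 27:164,139 24:163,139 21:74,25 18:79,25 15:77,26 12:82,28 9:78,28 6:73,25 3:76,25 0:78,26 -3:83,29 -6:79,26 -9:81,28 -12:74,24 -15:79,27 -18:75,25 -21:77,24 -24:72,24 -27:125,100 -30:124,99 -33:125,99 -36:124,99 -39:126,102 -42:164,161 -45:163,160 -48:163,159 -51:163,157 -54:162,159 -57:163,160 -60:162,159 -63:162,158 -66:162,159 -69:162,159 -72:161,158 -75:161,157
```

```bash
python3 - <<'E'
from geo import *
im=load("w3"); g=cv2.GaussianBlur(im["frame"][...,2],(3,3),0).astype(np.float32)
def edges(x,z,lo,hi):
    ys=np.arange(lo,hi,.0005); q=proj(im,[W(x,y,z) for y in ys]).astype(np.float32)
    if q.min()<1: return np.nan
    v=cv2.remap(g,q[:,0].reshape(1,-1),q[:,1].reshape(1,-1),1)[0]; dv=np.gradient(v); i=np.argmax(abs(dv)); return round(1000*ys[i],1),round(float(dv[i]),1)
for x in np.arange(-.035,-.1,-.008):
    try: print(round(x,3),"bedL",edges(x,.034,.044,.0525),"outL",edges(x,.03,.053,.066),"bedR",edges(x,.034,-.052,-.042),"outR",edges(x,.03,-.066,-.053),"blk",edges(x,.069,.017,.023),edges(x,.069,-.03,-.02))
    except Exception as e: print(x,e)
E
```

```text
-0.035 bedL nan outL nan bedR nan outR nan blk nan nan
-0.043 bedL (np.float64(49.5), -17.9) outL (np.float64(58.0), 21.1) bedR (np.float64(-45.5), 11.0) outR (np.float64(-54.0), -28.1) blk nan nan
-0.051 bedL (np.float64(49.5), -17.7) outL (np.float64(57.5), 28.3) bedR (np.float64(-45.5), 11.2) outR (np.float64(-54.0), -26.6) blk (np.float64(22.5), 20.7) (np.float64(-27.5), -27.3)
-0.059 bedL (np.float64(49.0), -16.2) outL (np.float64(57.5), 30.5) bedR (np.float64(-45.5), 8.5) outR (np.float64(-54.0), -27.9) blk (np.float64(22.5), 20.2) (np.float64(-27.5), -27.4)
-0.067 bedL (np.float64(49.0), -16.6) outL (np.float64(57.5), 30.0) bedR (np.float64(-45.0), 4.8) outR (np.float64(-54.5), -29.6) blk (np.float64(22.5), 17.4) (np.float64(-27.5), -27.0)
-0.075 bedL (np.float64(49.0), -18.0) outL (np.float64(57.5), 27.8) bedR (np.float64(-45.5), 4.6) outR (np.float64(-54.5), -29.0) blk (np.float64(22.5), 13.4) (np.float64(-27.5), -28.3)
-0.083 bedL (np.float64(49.0), -15.0) outL (np.float64(57.0), 26.1) bedR (np.float64(-47.5), -9.1) outR (np.float64(-54.5), -27.4) blk (np.float64(22.5), 10.2) (np.float64(-27.5), -24.6)
-0.091 bedL (np.float64(48.5), -16.2) outL (np.float64(57.0), 26.4) bedR (np.float64(-45.5), 4.4) outR (np.float64(-60.0), -13.9) blk (np.float64(22.5), 6.6) (np.float64(-26.0), -27.5)
-0.099 bedL (np.float64(49.0), -30.5) outL (np.float64(57.0), 32.7) bedR (np.float64(-46.5), 14.5) outR (np.float64(-61.0), -17.8) blk (np.float64(22.5), 4.5) (np.float64(-26.0), -29.2)
```

The bed centre measures +2.0 mm at x=-45 mm and +1.3 mm at x=-85 mm (a yaw error of about 0.015 rad), while the block sits at -2.5 mm. I'll correct the offset and yaw, lower to contact, and release.

```bash
python3 - <<'E'
from geo import *
z0=-.0158
bot.line_to(W(-.157,.0029,z0+.043),down(yaw+.015),v=.03)
print(bot.get_tool_pos()-W(-.157,.0029,0))
hit=bot.line_to(W(-.157,.0029,.004),v=.02,contact_N=4); z=bot.get_tool_pos()[2]; print(hit,z,bot.get_ft_force(),bot.get_ft_torque())
bot.grip(.066); im=snap("wrist","w4"); print(bot.get_ft_force(),bot.get_t())
bot.line_to(W(-.157,.0029,.16),v=.2)
im=snap("wrist","w5"); snap("scene","s5"); print(bot.get_t(),bot.get_tool_pos())
np.save("press.npy",[*W(0,.0027,0)[:2],yaw+.015]) 
for im in (load("w4"),im):
  g=cv2.GaussianBlur(im["frame"][...,2],(3,3),0).astype(np.float32)
  def edge(x,z,lo,hi):
    ys=np.arange(lo,hi,.0005); q=proj(im,[W(x,y,z) for y in ys]).astype(np.float32)
    if q.min()<1: return None
    v=cv2.remap(g,q[:,0].reshape(1,-1),q[:,1].reshape(1,-1),1)[0]; dv=np.gradient(v); i=np.argmax(abs(dv)); return round(1000*ys[i],1)
  for x in (-.045,-.055,-.065,-.075,-.085):
    e=[edge(x,.034,.044,.0545),edge(x,.03,.055,.067),edge(x,.034,-.050,-.040),edge(x,.03,-.066,-.051),edge(x,.06,.02,.032),edge(x,.06,-.03,-.018)]; print(x,[None if a is None else float(a) for a in e])
E
```

```text
[5.43157263e-05 1.05354249e-04 2.71893087e-02]
True 0.017344917340006982 [-1.16359863 -0.84649124  5.53263684] [-0.01861082 -0.08475969 -0.04248254]
[ 0.0887767  -0.29893803  0.06357721] 17.325
18.2917 [ 0.49929678 -0.10925505  0.15834516]
-0.045 [None, None, -50.0, -53.5, None, None]
-0.055 [49.0, 57.5, -50.0, -53.5, 28.0, -28.0]
-0.065 [49.0, 57.5, -45.0, -54.0, 28.0, -28.0]
-0.075 [49.0, 57.5, -46.5, -54.0, 27.5, -28.5]
-0.085 [49.0, 57.0, -46.5, -54.0, 28.0, -21.5]
-0.045 [49.0, 59.5, -44.5, -61.5, 27.5, -24.0]
-0.055 [49.0, 61.0, -49.0, -56.0, 27.5, -24.0]
-0.065 [49.0, 61.5, -46.0, -63.5, 27.5, -24.0]
-0.075 [49.0, 59.5, -46.0, -56.0, 27.0, -24.0]
-0.085 [48.5, 59.0, -46.0, -56.0, 28.0, -21.5]
```

The block now lies centred on the bed to about 0.3 mm: block centre +1.75, bed centre +1.5. Next I find the thumb stud by touch with the fingers shut.

```bash
python3 - <<'E'
from geo import *
bot.line_to(W(-.157,0,.28),v=.25); bot.grip(0.0,20); print(bot.get_gripper_width())
s=lambda z:W(-.048,-.061,z)
bot.goto(s(.28),down(yaw)); bot.line_to(s(.238),v=.1,contact_N=4)
bot.pause(.2); f0=bot.get_ft_force(); print(f0,bot.get_t(),bot.get_tool_pos()-s(0))
hit=bot.line_to(s(.188),v=.015,contact_N=2.2)
print(hit,bot.get_tool_pos()-s(0),bot.get_ft_force()-f0,bot.get_t())
bot.pause(.15); print(bot.get_tool_pos()[2],bot.get_ft_force()-f0)
np.save("f0.npy",f0); im=snap("scene","s6")
E
```

```text
5.037406835275148e-05
[-0.3037549  -0.76936088 -0.22901565] 20.8917 [ 5.11216200e-04 -9.40628933e-05  2.38988294e-01]
False [ 3.95696511e-05 -2.19315925e-05  1.88053615e-01] [ 0.11579752  0.28803798 -0.50557417] 24.375
0.18801290164884096 [ 0.59735006 -0.15720511  0.68329935]
```

```bash
python3 - <<'E'
from geo import *
w=snap("wrist","w6"); s=load("s6"); T=bot.get_tool_pos()
out=[]
for im in (w,s):
    f=im["frame"][:,:,::-1].copy()
    for P,c in ((T,(0,255,0)),(W(-.044,-.057,.215),(0,0,255)),(W(-.044,-.057,.206),(255,0,255))):
        q=proj(im,[P])[0]; print(q.round(1)); cv2.circle(f,q.round().astype(int).tolist(),2,c,1)
    out.append(f)
q=proj(s,[W(-.044,-.057,.215)])[0].astype(int); 
o=cv2.resize(out[1][q[1]-50:q[1]+50,q[0]-50:q[0]+50],(400,400),interpolation=cv2.INTER_CUBIC)
q=proj(w,[W(-.044,-.057,.215)])[0].astype(int); print(q); a=max(0,min(220,q[1]-100)); b=max(0,min(360,q[0]-100))
o2=cv2.resize(out[0][a:a+200,b:b+200],(400,400),interpolation=cv2.INTER_CUBIC); print(b,a)
cv2.imwrite("pics/v4.png",np.hstack([o2,o]))
E
```

```text
[276.6 251.4]
[267.9 266.7]
[268.3 258.6]
[252.6 194.1]
[249.9 184.2]
[249.9 187.5]
[267 266]
167 166
```

View pics/v4.png

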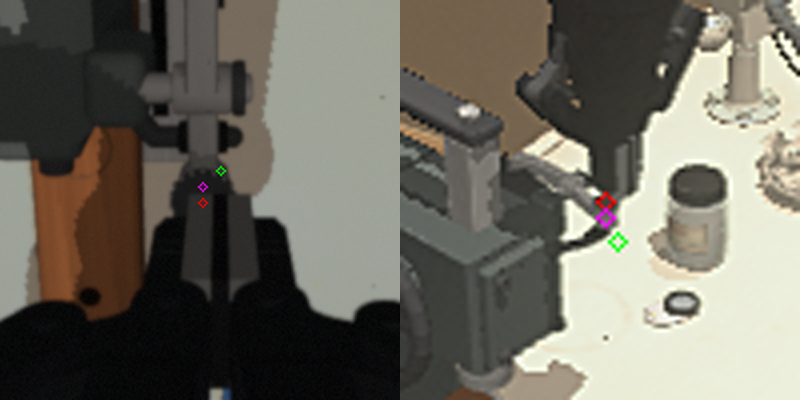

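The wrist crop (2x) shows the shut fingertips at about (220,195), directly over the dark stud at (195,188). In the scene view the tips end at about (615,203), roughly 20 mm above the nominal TCP. The tool therefore reads about 20 mm low, as it did at the block, and the stud has not been reached yet. I'll keep going down by touch.

```bash
python3 - <<'E'
from geo import *
s=lambda z:W(-.046,-.058,z); bot.line_to(s(.190),v=.05,contact_N=3); bot.pause(.3)
f0=np.mean([bot.get_ft_force() for _ in range(5)],0)
hit=bot.line_to(s(.172),v=.012,contact_N=2.5)
z=bot.get_tool_pos()[2]; print(hit,z,bot.get_ft_force()-f0,bot.get_t())
bot.pause(.15); print(bot.get_tool_pos(),[np.round(bot.get_ft_force()[2]-f0[2],2) for _ in range(4)],bot.get_t()); np.save("f0.npy",f0)
E
```

```text
True 0.18404080283245222 [0.09129507 0.21954367 3.76693648] 25.8833
[ 0.60021478 -0.18726766  0.18396196] [np.float64(3.75), np.float64(3.75), np.float64(3.75), np.float64(3.75)] 26.0333
```

Solid touch at reading 0.184 with a steady 3.75 N. I'll press down in small steps, limited by force, and watch the crosshead in the scene camera.

```bash
python3 - <<'E'
from geo import *
f0=np.load("f0.npy"); s=lambda z:W(-.046,-.058,z)
ref=load("s6")["frame"].astype(int)
def crop(f): return f[140:190,180:232]   # crosshead / head
def diff():
    return float(abs(crop(bot.get_image("scene")["frame"].astype(int))-crop(ref)).mean().round(2))
zt=.1840
for k in range(1,12):
    bot.line_to(s(zt-.0003*k),v=.006,contact_N=3.5); bot.pause(.05)
    f=bot.get_ft_force()[2]-f0[2]; z=bot.get_tool_pos()[2]; print(k,round(z,5),round(f,2),diff(),round(bot.get_t(),2))
    if f>6.3 or (zt-z)>.00295: break
for _ in range(3): bot.pause(.3); print(round(bot.get_ft_force()[2]-f0[2],2),round(bot.get_tool_pos()[2],5),diff(),bot.get_t())
snap("scene","s7")
E
```

```text
1 0.18389 4.03 2.52 26.4
2 0.1834 4.57 2.66 26.75
3 0.183 3.66 2.94 27.1
4 0.18269 3.7 2.93 27.45
5 0.18237 3.38 2.93 27.8
6 0.18179 2.6 7.88 28.15
7 0.18181 1.64 11.83 28.5
8 0.18172 2.64 13.46 28.85
9 0.18159 3.93 13.93 29.2
10 0.18147 4.95 15.13 29.55
11 0.18143 6.99 15.41 29.9
5.9 0.18144 15.31 30.25
6.79 0.18144 15.3 30.6
6.39 0.18146 15.27 30.95
```

The ram began sinking at step 6 and has been still for over a second, with 6 to 7 N on the stop. I'll release and check the ram's travel numerically.

```bash
python3 - <<'E'
from geo import *
f0=np.load("f0.npy"); s=lambda z:W(-.046,-.058,z)
a=snap("scene","s8")["frame"].astype(int); print("still:",abs(a-load("s7")["frame"].astype(int))[140:190,180:232].mean())
bot.line_to(s(.1875),v=.02); bot.pause(.1); print(bot.get_ft_force()[2]-f0[2])
bot.line_to(s(.28),v=.15); bot.line_to(W(-.2,-.12,.3),v=.25); 
im=snap("scene","s9"); tp=snap("top","t9"); print(bot.get_t())
# crosshead top corner/bolt template from s0
s0=load("scene0")["frame"]; n=im["frame"]
# bolts: c2 (97,33),(197,83)
for cx,cy in ((97,33),(197,83)):
    u,v=int(cx/3.8+165),int(cy/3.8+140); t=s0[v-5:v+6,u-7:u+8]; r=cv2.matchTemplate(n[v-8:v+50,u-20:u+21],t,cv2.TM_CCOEFF_NORMED); _,mx,_,l=cv2.minMaxLoc(r); print("bolt",(u,v),"->",(l[0]+u-20+7,l[1]+v-8+5),round(mx,2))
for r in (0,.015,.025,.037,.049,.059,.068): print(r,proj(im,[W(-.005,0,.294-r),W(.083,0,.294-r)]).round(1).tolist())
# bystanders moved? compare clean regions of top view
b=load("top0")["frame"].astype(int); d=abs(tp["frame"].astype(int)-b).max(2)
for n_,(u,v) in dict(jar=(354,155),lens=(332,167),cutters=(201,208),brush=(307,270),box=(172,207)).items(): print(n_,d[v-14:v+14,u-12:u+12].mean().round(1))
E
```

```text
still: 0.737051282051282
-0.06554683396400918
33.325
bolt (190, 148) -> (192, 164) 0.73
bolt (216, 161) -> (217, 177) 0.72
0 [[216.8, 156.9], [188.8, 142.8]]
0.015 [[217.2, 163.1], [189.4, 148.8]]
0.025 [[217.5, 167.1], [189.8, 152.7]]
0.037 [[217.8, 171.9], [190.2, 157.4]]
0.049 [[218.1, 176.6], [190.7, 162.1]]
0.059 [[218.3, 180.5], [191.1, 165.9]]
0.068 [[218.5, 184.0], [191.4, 169.3]]
jar 2.7
lens 36.1
cutters 7.2
brush 54.4
box 2.7
```

```bash
python3 - <<'E'
from geo import *
a=load("scene0")["frame"]; 
bot.line_to(W(-.2,-.3,.3),v=.25); b=snap("scene","s10")["frame"]
for n,(u,v),w in (("lens",(269,210),9),("jar",(273,187),12),("brush",(357,268),16),("cutters",(215,322),12),("matches",(195,347),14)):
    t=a[v-w:v+w,u-w:u+w]; r=cv2.matchTemplate(b[v-w-12:v+w+12,u-w-12:u+w+12],t,cv2.TM_CCOEFF_NORMED); _,m,_,l=cv2.minMaxLoc(r); print(n,l[0]-12,l[1]-12,round(m,2))
x=abs(b.astype(int)-load("s9")["frame"].astype(int))[140:190,180:232].mean(); print("press still",x, bot.get_t())
# foot/block check: block edges by scene projection
t=snap("top","t10"); 
E
```

```text
lens 0 0 0.98
jar 0 0 0.96
brush 0 0 0.62
cutters 0 0 1.0
matches 0 0 1.0
press still 0.7517948717948718 34.2417
```

Nothing else on the bench has moved, the ram is still, and the robot is clear, so I'm handing in.

```bash
python3 -c "
from workcell import bot
print(bot.finish_job())"
```

```text
the job is handed in; nothing more can be done
None
```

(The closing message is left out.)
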